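# Snap the vial rack onto the shaker

### The job

Take the white vial rack by its green handle, lift it over the orbital shaker and press it straight down between the plate's two orange snap hooks until both ends have clicked and it lies flat on the plate, then let go. Feel your way: the shaker's plate gives way by an unknown amount before it bottoms out, and it must never be loaded with more than about 35 N. Leave everything else on the bench where it is.

Things in the scene. Friction and masses are not known exactly. Their poses are not given: they have to be found in the camera images.
- rack: loose white vial rack, 0.2 to 0.33 kg, on the bench. Origin: centre of its underside; z up, y along its length. Base flange 80 (x) x 140 (y) x 10 mm; its ends at y = +-70 mm (lower edge rounded, 3 mm) go under the hooks. Two blocks with dark wells rise to 32 mm. Green handle bar across the middle: 60 mm along x, 14 mm thick along y, z = 52 to 74 mm, on posts at x = +-26 mm. The same either way round.
- rack_grip (a point): centre of the green handle bar, 63 mm above the rack's underside; pinch it across its 14 mm thickness (fingers closing along the rack's y)
- rack_end_a (a point): middle of the lower edge of the rack's +y end: rack frame (0, 70, 0) mm
- rack_end_b (a point): middle of the lower edge of the rack's -y end: rack frame (0, -70, 0) mm
- plate: aluminium plate, 100 (x) x 142 (y) mm, on the fixed light grey shaker (220 x 200 mm, varying in place, turn and height). Origin: centre of the plate's upper face, z up. A snap hook stands at each y end. Home: rack underside flat on the plate, centre over centre, rack y along plate y (either way round), both barbs over the flange.
- hook_a (a point): foremost lower point of the barb of the +y orange hook when unbent, plate frame (0, 66.5, 11.5) mm. Hook 30 mm wide (x), blade inner face at y = 71.5 mm, springs outwards. Above the round-nosed barb a ramp, 30 degrees off vertical, opens from y = 66.8 mm at 14.5 mm over the plate to 73.5 mm at 26 mm; the rack's ends meet it when its underside is about 18 mm above the plate.
- hook_b (a point): the same on the -y hook, mirrored: plate frame (0, -66.5, 11.5) mm. The two hooks together resist with about 7 to 20 N, which drops when they click; once the rack is home the force rises steeply. Some 20 to 25 N of push is enough.
- mount (a point): centre of the plate's lower face, plate frame (0, 0, -10) mm, on the stiff sliding mount. Under less than about 2 N the plate stays put; under more it sinks by 2 to 30 mm, differently each time and not known, to a hard stop, and does not come back. The hooks resist more than that, so they click only when the plate is on its stop.
- bottle: white plastic bottle with red cap, 80 mm across, 200 mm tall; a bystander, not to be moved; origin at the centre of its underside
- jar: white lidded jar, 64 mm across, 95 mm tall; a bystander, not to be moved; origin at the centre of its underside
- beaker: glass beaker, 76 mm across, 100 mm tall; a bystander, not to be moved; origin at the centre of its underside
- vial_a: amber vial with black cap, 28 mm across, 50 mm tall; a bystander, not to be moved; origin at the centre of its underside
- vial_b: second amber vial, like the first; a bystander, not to be moved; origin at the centre of its underside
- spatula: lab spatula 180 mm long lying on the bench; a bystander, not to be moved; origin at the centre of its underside
- tray: small open blue plastic tray, 90 x 130 x 30 mm; a bystander, not to be moved; origin at the centre of its underside
Not all that is in view belongs to the job. Leave any pink or turquoise look-alike of the rack alone.

How it is judged:
On the way, in this order (a step that is already met when the one before it is completed fails the run):
1. the rack is lifted clear of the bench, not yet on the plate (height (world z) of rack above 0.05 m and contact force between the fingers and rack above 1 N), for 0.1 s.
2. both ends of the rack are under the hooks, flat on the plate (z of each of rack_end_a, rack_end_b in the frame of plate below 0.003 m and z of rack in the frame of plate above -0.004 m and horizontal distance between rack and plate below 0.006 m and angle between the y axis of rack and the y axis of plate, either way round below 0.08 rad), for 0.2 s.
At the end, for the whole second after the job is handed in: The rack is held by both hooks: both ends of its underside less than 3 mm above the plate's face, its centre within 6 mm of the plate's centre and its length within 0.08 rad of the plate's; it is at rest and the gripper touches nothing (all of step 2 and linear speed of rack below 0.02 m/s and angular speed of rack below 0.2 rad/s and contact force between the fingers and anything else below 0.2 N).
It fails at once if the shaker's plate (with its hooks) is loaded with more than 35 N (contact force between anything else and plate above 35 N).
It fails at once if one of the bystanders is moved by more than 20 mm (distance of any of bottle, jar, beaker, vial_a, vial_b, spatula, tray from where it was at the start of the episode above 0.02 m).
It also fails if it takes over 46 s, if anything falls off the work surface, if the arm or the gripper's body presses on something with over 40 N, if the wrist force passes 120 N, or if a joint passes its speed limit or range.

### The arm

A 7-joint arm with a two-finger parallel gripper is mounted at the origin on the work surface. World frame = base frame: x ahead of the robot, y to its left, z up, the work surface at z = 0. Lengths are in m, angles in rad, forces in N, time in s.
With the tool pointing down it reaches from about 0.425 to 0.925 m from the base axis. Payload 6.8 kg.
Tool frame: the origin (TCP) lies at the very end of the fingers, on their centre line; the grasp point (between the pads) lies 19 mm behind it; z points along the fingers, y is the direction in which the jaws open and shut (so a half turn about z gives the same grasp; the last joint's range is limited). The gripper opens to 85 mm and grips with 20 to 120 N. Pads are 22 mm wide; open, the fingers measure 114 mm over their backs; the gripper's body (76 mm by 85 mm) begins 54 mm behind the grasp point. The pads swing forward as they close: fully open they stand 13 mm farther back than shut.
Start: joints at [-1.309, 0.477, 0.022, 1.555, -0.011, 1.109, -0.083], TCP at [0.244, 0.629, 0.231] pointing down, gripper open.
Joint ranges: [-2.96, 2.96], [-0.34, 2.1], [-1.41, 1.46], [0.24, 2.44], [-1.37, 4.51], [0.17, 1.92], [-2.96, 2.96]. Speed limits (rad/s): [2.39, 2.39, 3.14, 3.14, 3.14, 3.14, 3.14].

### API

Orientations are given as a rotation vector (axis times angle).
In Python, from bench import monitor, viewer, job gives the robot as it stands. The module is installed in compiled form; this text tells all that it offers.
- The arm moves only by the tool drive_tool, never from a script. Its argument "commands" is a list of rows, each an object with "linear": the shift along the tool's x, y, z in m, a list of three; "dr": the turn, a rotation vector about the tool's x, y, z in degrees, a list of three; "jaw": the closure, from 0 (fully open) to 1 (shut). A call has 1 to 8 rows; each row shifts and turns the pose as measured when the row begins, along the tool's axes as they then stand; what a row does not reach is not made up. A row lasts 1/8 s, in which the tool goes at most 62.5 mm and 10.7 degrees, less where a joint would pass 70% of its speed; a pose out of reach is approached as far as the arm can. A call is refused whole if a number of a shift passes 0.0625 or a number of a turn 10.7, either way. A call with a gripper value outside its range is refused whole. The fingers move at their own pace and stop on an object; "force" is the grip in N (left out, the last holds). Time passes only in rows, so rows that do not move let the fingers close. It gives the time, the measured TCP pose, the force and the opening at its end, in the units of the state.
- monitor.get_obs(): the state, without advancing time (a new reading comes with each control period).
- viewer.grab_frame(name): name is "scene" or "top" or "wrist"; returns the picture (420x560x3 uint8, red, green, blue); there is no depth.
- viewer.calibration(name): a dict with "K" (3x3 intrinsics, pixels), "k1" (the pictures are not rectified: a ray, as slopes to the right and down, at radius r is drawn at 1 + k1 r^2 times it, then the intrinsics apply), "R" (3x3) and "t" (3): a world point X has camera coordinates R X + t. Camera axes: x right, y down, z forward; pixel columns grow to the right and rows downward; lengths in m; the calibration is good to about 2 mm. A picture is of the moment at which its call begins: read the wrist's pose just before it. calibration takes no time and is no camera call; for the wrist camera it gives the pose at the moment of the call.
- job.hand_in(): hands the job in, once; it reports no verdict.
The state is a dict: "clock": time; "joints": joint angles; "qvel": joint speeds; "tau": joint torques, N m; "tcp_pos": TCP position; "orientation": TCP orientation; "contact_force": force on the tool from outside, world axes, zero at the start; "moment": the same for the moment, N m; "grip_width": finger opening in m.
Only numpy, scipy, OpenCV 4.12 (cv2) and the standard library are available. Lean on these libraries where they do the work, as an engineer would, in place of code of your own. Each camera call takes 0.05 s, during which the arm holds its last target.

## Working session

There is one attempt and no reset: what is moved stays moved. The work goes in short steps, Python scripts to look and compute and a tool call to move; the robot and the scene stay as the last step left them, time stands still between calls to the robot, and variables do not carry over. Pictures are saved under pics/ and viewed, and the job is handed in when it is done.

Besides the shell and the picture viewer there is one more tool, called after "Request:" in YAML: its name, and indented under it one key for each argument. drive_tool: Moves the arm, as the interface text tells. Its arguments: {"type":"object","properties":{"commands":{"type":"array"},"force":{"type":"number"}},"required":["commands"]}

```bash
mkdir -p pics; python3 - <<'E'
from bench import monitor, viewer
import cv2,numpy as np
o=monitor.get_obs()
for k,v in o.items(): print(k,np.round(v,4))
for n in ["scene","top","wrist"]:
    c=viewer.calibration(n); print(n,{k:np.round(v,4).tolist() for k,v in c.items()})
    im=viewer.grab_frame(n); cv2.imwrite(f"pics/{n}0.png",im[:,:,::-1])
E
```

```text
clock 0.0
joints [-1.3091  0.4778  0.0223  1.5565 -0.0116  1.1093 -0.0831]
qvel [-0.0018  0.0017 -0.0003  0.001  -0.0017 -0.0015  0.0004]
tau [ 1.00000e-04 -5.96450e+01  1.60800e+00 -2.81206e+01  1.24000e-02
  9.50000e-03  0.00000e+00]
tcp_pos [0.2437 0.6288 0.2303]
orientation [-5.7760e-01 -3.0878e+00  2.8000e-03]
contact_force [ 0.2286 -0.243  -0.1085]
moment [-0.0033  0.0569 -0.0095]
grip_width 0.0854
scene {'K': [[408.215, 0.0, 277.369], [0.0, 408.215, 209.1893], [0.0, 0.0, 1.0]], 'k1': -0.0124, 'R': [[0.8133, 0.5819, 0.0048], [0.4745, -0.6584, -0.5843], [-0.3368, 0.4774, -0.8116]], 't': [-0.4034, -0.1849, 1.3564]}
top {'K': [[480.9955, 0.0, 277.4903], [0.0, 480.9955, 211.0807], [0.0, 0.0, 1.0]], 'k1': -0.1098, 'R': [[-0.0269, -0.9996, -0.003], [-0.993, 0.0271, -0.1152], [0.1152, -0.0001, -0.9933]], 't': [-0.0353, 0.5236, 1.2957]}
wrist {'K': [[303.0719, 0.0, 280.7034], [0.0, 303.0719, 214.1628], [0.0, 0.0, 1.0]], 'k1': -0.0422, 'R': [[0.3607, 0.9327, -0.0021], [0.8909, -0.3438, 0.2969], [0.2762, -0.1089, -0.9549]], 't': [-0.6735, -0.0385, 0.379]}
```

View pics/scene0.png

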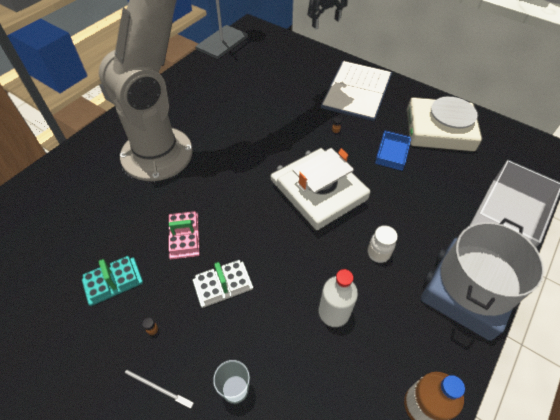

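View pics/top0.png

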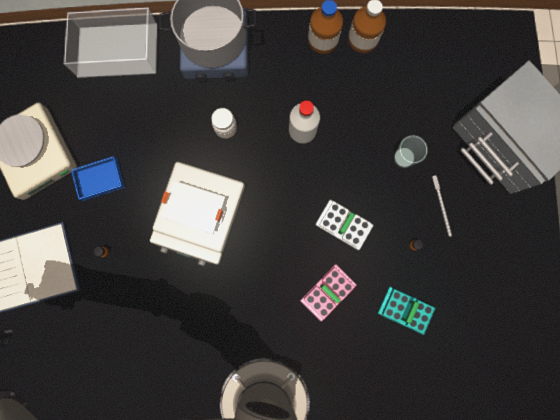

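View pics/wrist0.png

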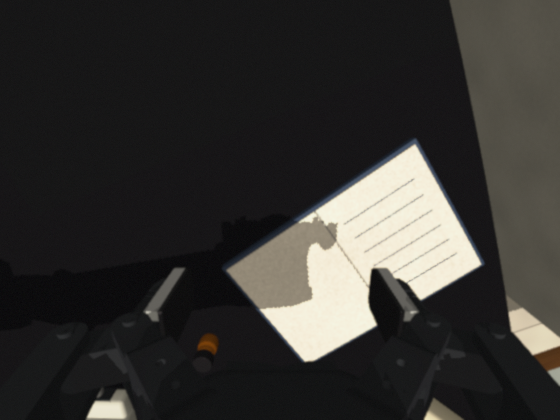

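```bash
cat > h.py <<'E'
import cv2,numpy as np
from bench import monitor, viewer
def ray(c,uv):
    p=cv2.undistortPoints(np.array(uv,float).reshape(-1,1,2),c["K"],np.array([c["k1"],0,0,0.])).reshape(-1,2)
    d=np.c_[p,np.ones(len(p))]@c["R"]
    return -c["R"].T@c["t"], d
def plane(c,uv,z):
    o,d=ray(c,uv); return o+d*((z-o[2])/d[:,2])[:,None]
def tri(c1,a,c2,b):
    o1,d1=ray(c1,a);o2,d2=ray(c2,b);out=[]
    for x,y in zip(d1,d2):
        A=np.c_[x,-y]; s=np.linalg.lstsq(A,o2-o1,rcond=None)[0]
        p,q=o1+s[0]*x,o2+s[1]*y; out.append(np.r_[(p+q)/2,np.linalg.norm(p-q)])
    return np.array(out)
def proj(c,X):
    return cv2.projectPoints(np.array(X,float).reshape(-1,1,3),cv2.Rodrigues(np.array(c["R"]))[0],np.array(c["t"],float),np.array(c["K"]),np.array([c["k1"],0,0,0.]))[0].reshape(-1,2)
def blobs(im,lo,hi,amin=15):
    m=cv2.inRange(cv2.cvtColor(im,cv2.COLOR_BGR2HSV),lo,hi)
    n,l,s,ce=cv2.connectedComponentsWithStats(m)
    return [(s[i],ce[i],l==i) for i in range(1,n) if s[i][4]>=amin]
def crop(im,x,y,w,h,k,name):
    cv2.imwrite(name,cv2.resize(im[y:y+h,x:x+w],None,fx=k,fy=k,interpolation=cv2.INTER_CUBIC))
E
python3 - <<'E'
from h import *
for n in ["top","scene"]:
    im=cv2.imread(f"pics/{n}0.png")
    for nm,lo,hi in [("green",(45,100,50),(75,255,255)),("orange",(3,150,100),(14,255,255))]:
        for s,c,m in blobs(im,lo,hi,8): print(n,nm,s,c.round(1))
im=cv2.imread("pics/top0.png");a=im[150:280,140:260];b=im[190:260,305:385]
crop(im,140,150,120,125,6,"pics/c1.png");crop(im,305,190,80,70,8,"pics/c2.png")
crop(cv2.imread("pics/scene0.png"),260,140,120,95,6,"pics/c3.png")
E
```

```text
top green [ 60 170   8   5  16] [ 63.5 172.4]
top green [339 212  16  21 106] [346.9 222.3]
top green [321 285  19  18 106] [330.1 293.2]
top green [402 301  17  23 151] [411.4 312. ]
top orange [311   7  31  29 562] [325.7  23.3]
top orange [354   7  31  28 555] [368.6  22.5]
top orange [161 192   8  11  54] [164.5 197. ]
top orange [216 210   5  10  27] [218.3 214.8]
top orange [411 244   4   6   8] [411.9 246.8]
scene green [168 220  25  14 150] [179.9 224.8]
scene green [ 98 259  18  30 204] [106.  272.6]
scene green [214 262  13  30 139] [220.2 274.8]
scene orange [333 126   6   3  12] [335.5 127.3]
scene orange [338 148  10  13  69] [342.9 153.8]
scene orange [300 173   6  15  58] [302.2 180. ]
scene orange [147 326   9   7  16] [151.3 330.2]
scene orange [ 418  372   46   48 1226] [437.6 397.4]
```

View pics/c1.png

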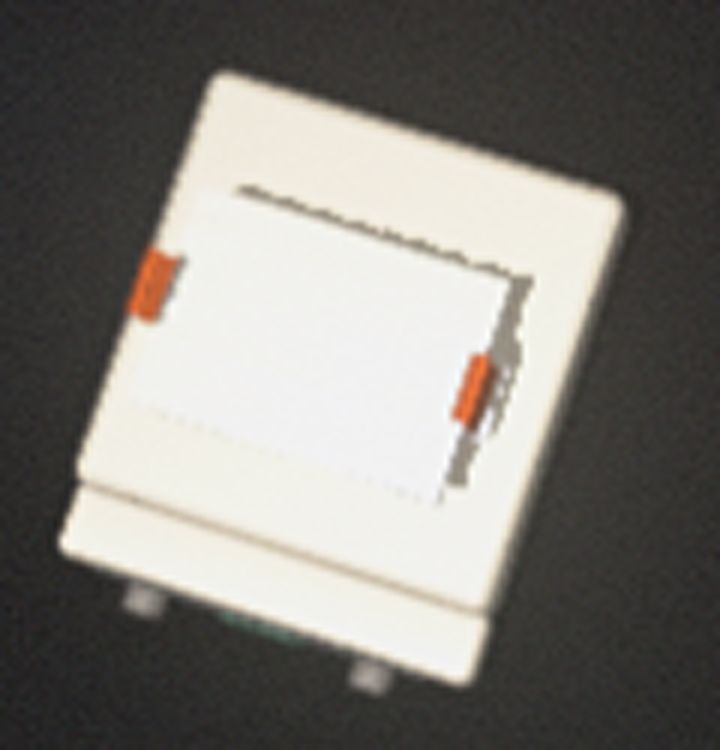

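View pics/c2.png

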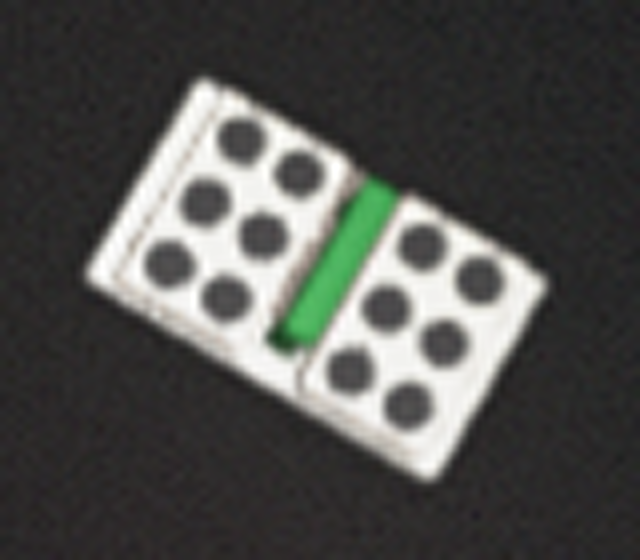

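View pics/c3.png

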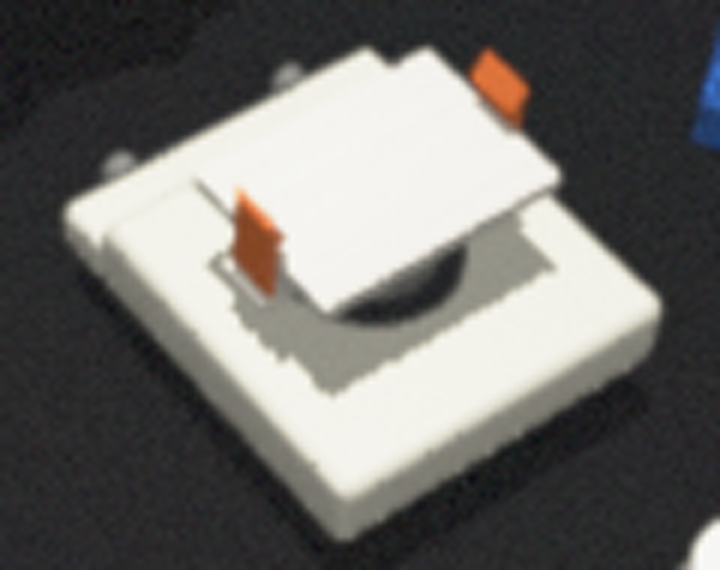

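```bash
python3 - <<'E'
from h import *
t=viewer.calibration("top");s=viewer.calibration("scene")
np.set_printoptions(precision=4,suppress=True)
T=[(171.7,180.8),(224.2,197.2),(213.3,233.3),(161.7,216.7)];S=[(353.3,170.3),(314.2,192),(292.8,170),(331.7,147.8)]
P=tri(t,T,s,S);print(P,P.mean(0))
for i in range(4):print(np.linalg.norm(P[i,:3]-P[(i+1)%4,:3]))
print("hooks",tri(t,[(164.5,197),(218.3,214.8)],s,[(342.9,153.8),(302.2,180)]))
g=tri(t,[(346.9,222.3)],s,[(220.2,274.8)]);print("green",g)
im=cv2.imread("pics/top0.png")
for S_,c,m in blobs(im,(45,100,50),(75,255,255),50):
    if abs(c[0]-347)<5:
        b=cv2.boxPoints(cv2.minAreaRect(np.argwhere(m)[:,::-1].astype(np.float32)));W=plane(t,b,.074);print(W,W.mean(0))
# rack base corners from c2
C=np.array([(88,278),(430,480)])/8+[305,190]
print(plane(t,C,0.005)); C=np.array([(203,80),(548,285)])/8+[305,190];print(plane(t,C,[.01,.032]))
E
```

```text
[[0.6015 0.2268 0.1079 0.0007]
 [0.5541 0.0889 0.1136 0.0032]
 [0.4615 0.1188 0.115  0.005 ]
 [0.5082 0.252  0.1219 0.0072]] [0.5313 0.1716 0.1146 0.004 ]
0.14590451824605036
0.09731866112875528
0.14126945202302837
0.09759012011008893
hooks [[0.5548 0.2392 0.1368 0.0014]
 [0.5067 0.1032 0.1182 0.    ]]
green [[ 0.4844 -0.2351  0.0568  0.002 ]]
[[ 0.4572 -0.211   0.074 ]
 [ 0.5118 -0.2451  0.074 ]
 [ 0.5056 -0.2552  0.074 ]
 [ 0.451  -0.221   0.074 ]] [ 0.4814 -0.2331  0.074 ]
[[ 0.4839 -0.1563  0.005 ]
 [ 0.4098 -0.2733  0.005 ]]
[[ 0.5521 -0.1988  0.01  ]
 [ 0.4747 -0.3127  0.032 ]]
```

```bash
cat >> h.py <<'E'
from scipy.spatial.transform import Rotation as Ro
def st():
    o=monitor.get_obs(); return o,Ro.from_rotvec(o["orientation"]).as_matrix(),np.array(o["tcp_pos"])
def plan(target,yaw,o=None):
    """tool y axis to world yaw (mod 180), pointing down; returns shift in tool axes & remaining rotation about tool axes (deg)"""
    o,R,p=st()
    best=None
    for k in (0,np.pi):
        a=yaw+k; y=np.array([np.cos(a),np.sin(a),0]); z=np.array([0,0,-1.]); x=np.cross(y,z)
        G=np.c_[x,y,z]; r=Ro.from_matrix(R.T@G).as_rotvec(degrees=True)
        if best is None or np.linalg.norm(r)<np.linalg.norm(best): best=r
    print("clock",o["clock"],"tcp",p.round(4),"yaw_y",np.degrees(np.arctan2(R[1,1],R[0,1])).round(2),"j",np.round(o["joints"],2))
    print("F",np.round(o["contact_force"],2),"w",np.round(o["grip_width"],4))
    print("shift tool mm",(R.T@(np.array(target)-p)*1000).round(1),"rot deg",best.round(2))
E
python3 - <<'E'
from h import *
np.set_printoptions(precision=4,suppress=True)
o,R,p=st();print(R)
c=viewer.calibration("wrist");C=-c["R"].T@c["t"]
print("cam in tool",R.T@(C-p),"axes",(c["R"]@R).T)
plan((.531,.171,.33),np.radians(70.5))
plan((.4815,-.2345,.2),np.radians(58))
E
```

```text
[[-0.9324  0.3614 -0.0004]
 [ 0.3614  0.9324 -0.0013]
 [-0.0001 -0.0014 -1.    ]]
cam in tool [ 0.0763 -0.0005 -0.1415] axes [[ 0.0008 -0.9549 -0.2968]
 [ 1.      0.0009 -0.0002]
 [ 0.0004 -0.2968  0.955 ]]
clock 0.15 tcp [0.2438 0.629  0.2306] yaw_y 68.81 j [-1.31  0.48  0.02  1.56 -0.01  1.11 -0.08]
F [0.27 0.27 0.36] w 0.0857
shift tool mm [-433.3 -323.3  -98.9] rot deg [-0.08  0.01 -1.69]
clock 0.15 tcp [0.2438 0.629  0.2306] yaw_y 68.81 j [-1.31  0.48  0.02  1.56 -0.01  1.11 -0.08]
F [0.27 0.27 0.36] w 0.0857
shift tool mm [-533.7 -719.1   31.6] rot deg [-0.08  0.02 10.81]
```

Request:
drive_tool:
  commands:
    - {"linear": [-0.047, -0.032, -0.006], "dr": [0, 0, 0], "jaw": 0}
    - {"linear": [-0.047, -0.032, -0.006], "dr": [0, 0, 0], "jaw": 0}
    - {"linear": [-0.047, -0.032, -0.006], "dr": [0, 0, 0], "jaw": 0}
    - {"linear": [-0.047, -0.032, -0.006], "dr": [0, 0, 0], "jaw": 0}
    - {"linear": [-0.047, -0.032, -0.006], "dr": [0, 0, 0], "jaw": 0}
    - {"linear": [-0.047, -0.032, -0.006], "dr": [0, 0, 0], "jaw": 0}
    - {"linear": [-0.047, -0.032, -0.006], "dr": [0, 0, 0], "jaw": 0}
    - {"linear": [-0.047, -0.032, -0.006], "dr": [0, 0, 0], "jaw": 0}

```text
clock: 1.15
tcp_pos: [0.5057, 0.2477, 0.277]
orientation: [-0.56, -3.088, 0.005]
contact_force: [0.4, -0.0, 0.7]
grip_width: 0.0855
```

Request:
drive_tool:
  commands:
    - {"linear": [-0.047, -0.032, 0], "dr": [0, 0, 0], "jaw": 0}
    - {"linear": [-0.044, -0.03, 0], "dr": [0, 0, 0], "jaw": 0}
    - {"linear": [0, 0, 0], "dr": [0, 0, 0], "jaw": 0}

```text
clock: 1.52
tcp_pos: [0.573, 0.1485, 0.2775]
orientation: [-0.574, -3.087, 0.007]
contact_force: [0.1, 0.5, 0.1]
grip_width: 0.0853
```

```bash
python3 - <<'E'
from h import *
plan((.531,.171,.33),np.radians(70.5))
c=viewer.calibration("wrist");np.savez("pics/w1.npz",**c)
im=viewer.grab_frame("wrist")[:,:,::-1].copy(); cv2.imwrite("pics/w1.png",im)
print(proj(c,[[.531,.171,.1146]]))
E
```

```text
clock 1.525 tcp [0.573  0.1485 0.2775] yaw_y 68.94 j [-0.57  0.3   0.26  1.72 -0.08  1.13  0.92]
F [0.13 0.55 0.08] w 0.0853
shift tool mm [ 47.3   5.6 -52.5] rot deg [-0.28 -0.03 -1.56]
[[288.11476077 150.99218199]]
```

View pics/w1.png

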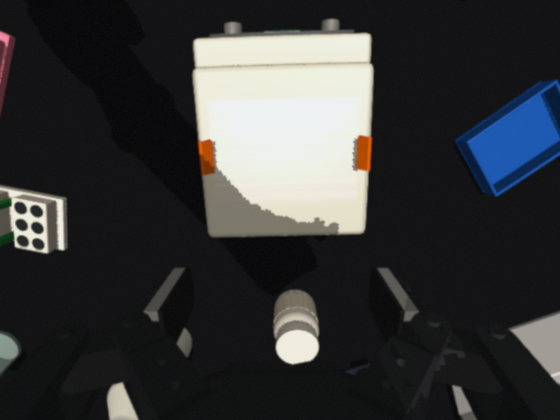

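```bash
python3 - <<'E'
from h import *
im=cv2.imread("pics/w1.png")
g=im[60:250,185:385].astype(float)
e=np.clip((g-190)/(256-190),0,1)*255
crop(e.astype(np.uint8),0,0,200,190,4,"pics/w1c.png")
for s,c,m in blobs(im,(3,150,100),(14,255,255),8): print(s,c.round(1),cv2.boxPoints(cv2.minAreaRect(np.argwhere(m)[:,::-1].astype(np.float32))).round(1).tolist())
crop(im,190,130,190,55,4,"pics/w1d.png")
E
```

```text
[356 136  16  35 473] [363.8 152.8] [[355.79998779296875, 169.5], [357.29998779296875, 135.8000030517578], [371.70001220703125, 136.39999389648438], [370.1000061035156, 170.10000610351562]]
[198 140  16  35 437] [206.1 156.6] [[197.39999389648438, 141.10000610351562], [211.39999389648438, 139.6999969482422], [214.6999969482422, 173.0], [200.6999969482422, 174.39999389648438]]
```

View pics/w1c.png

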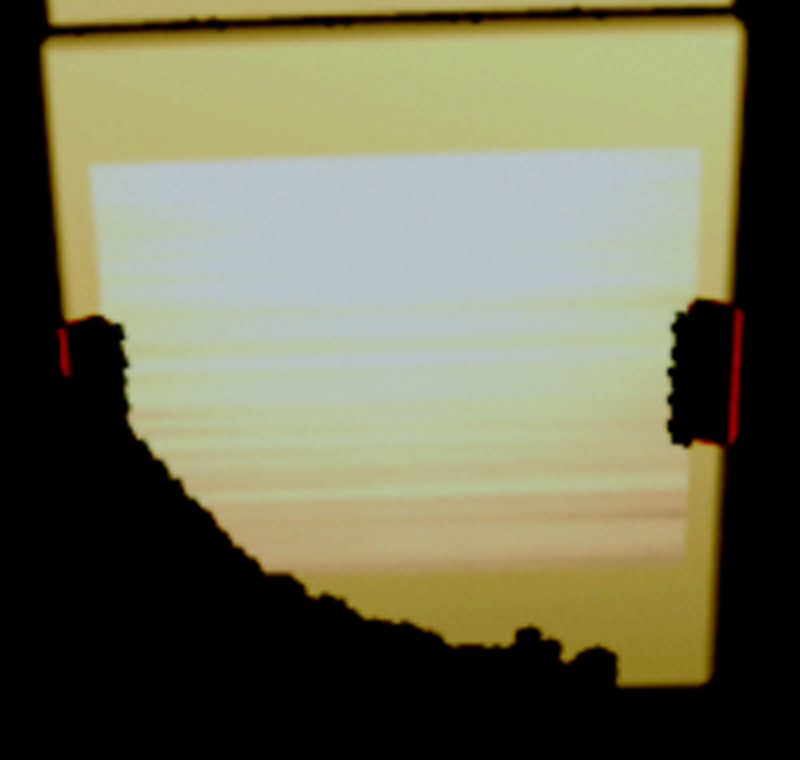

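View pics/w1d.png

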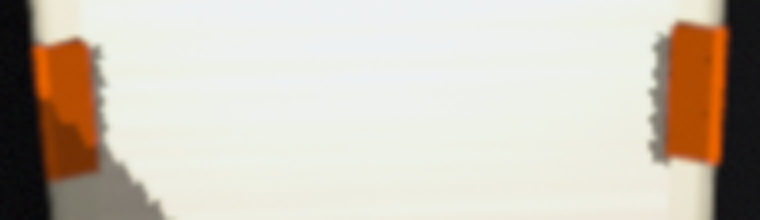

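```bash
python3 - <<'E'
from h import *
np.set_printoptions(precision=4,suppress=True)
c=dict(np.load("pics/w1.npz"))
q=np.array([(90,165),(700,148),(685,560)])/4+np.array([185,60])-.375
h=np.array([(92,40),(99,175),(676,25),(666,160)])/4+np.array([190,130])-.375
for z in np.arange(.09,.13,.005):
    P=plane(c,q,z);H=plane(c,h,z+.013)
    a=(H[0]+H[1])/2;b=(H[2]+H[3])/2
    d=P[1]-P[0];
    print(z.round(3),"w",np.linalg.norm(d),np.linalg.norm(P[2]-P[1]),"hook",np.linalg.norm(a-b),"ctr",((P[0]+P[2])/2)[:2],((a+b)/2)[:2],"ang",np.degrees(np.arctan2(d[1],d[0])),np.degrees(np.arctan2(*(b-a)[[1,0]])))
E
```

```text
0.09 w 0.1562991076330968 0.10872567459957824 hook 0.14864610251436086 ctr [0.5332 0.1668] [0.5346 0.1667] ang 70.48978136356848 70.5093529344068
0.095 w 0.15392366702342988 0.10707325708633471 hook 0.14629403069560395 ctr [0.5328 0.1669] [0.5341 0.1669] ang 70.48978136356851 70.50935293440682
0.1 w 0.15154822641376292 0.10542083957309113 hook 0.14394195887684705 ctr [0.5323 0.1671] [0.5336 0.167 ] ang 70.48978136356851 70.50935293440683
0.105 w 0.14917278580409596 0.10376842205984757 hook 0.1415898870580901 ctr [0.5318 0.1672] [0.5331 0.1672] ang 70.48978136356851 70.5093529344068
0.11 w 0.146797345194429 0.10211600454660401 hook 0.1392378152393332 ctr [0.5313 0.1674] [0.5325 0.1673] ang 70.4897813635685 70.5093529344068
0.115 w 0.14442190458476203 0.10046358703336043 hook 0.13688574342057627 ctr [0.5309 0.1675] [0.532  0.1675] ang 70.48978136356851 70.50935293440679
0.12 w 0.14204646397509513 0.0988111695201169 hook 0.13453367160181934 ctr [0.5304 0.1676] [0.5315 0.1676] ang 70.48978136356853 70.5093529344068
0.125 w 0.13967102336542817 0.09715875200687323 hook 0.13218159978306238 ctr [0.5299 0.1678] [0.531  0.1677] ang 70.48978136356851 70.5093529344068
0.13 w 0.1372955827557612 0.09550633449362966 hook 0.12982952796430547 ctr [0.5294 0.1679] [0.5305 0.1679] ang 70.48978136356851 70.50935293440682
```

Request:
drive_tool:
  commands:
    - {"linear": [-0.013, -0.057, 0.002], "dr": [0, 0, 0], "jaw": 0}
    - {"linear": [-0.013, -0.057, 0.002], "dr": [0, 0, 0], "jaw": 0}
    - {"linear": [-0.013, -0.057, 0.002], "dr": [0, 0, 0], "jaw": 0}
    - {"linear": [-0.013, -0.057, 0.002], "dr": [0, 0, 0], "jaw": 0}
    - {"linear": [-0.013, -0.057, 0.002], "dr": [0, 0, 0], "jaw": 0}
    - {"linear": [-0.013, -0.057, 0.002], "dr": [0, 0, 0], "jaw": 0}
    - {"linear": [-0.013, -0.057, 0.01], "dr": [0, 0, 0], "jaw": 0}
    - {"linear": [0, 0, 0.04], "dr": [0, 0, 10.6], "jaw": 0}

```text
clock: 2.58
tcp_pos: [0.519, -0.251, 0.2157]
orientation: [0.819, 3.031, 0.003]
contact_force: [1.2, 1.2, -0.6]
grip_width: 0.0855
```

```bash
python3 - <<'E'
from h import *
plan((.4815,-.2345,.2),np.radians(58))
E
```

```text
clock 2.575 tcp [ 0.519  -0.251   0.2157] yaw_y 59.75 j [-0.03  0.35  0.47  1.84 -0.19  0.99  1.57]
F [ 1.24  1.19 -0.58] w 0.0855
shift tool mm [40.8 -4.7 15.6] rot deg [0.13 0.09 1.75]
```

Request:
drive_tool:
  commands:
    - {"linear": [0, 0, 0], "dr": [0, 0, 1.7], "jaw": 0}
    - {"linear": [0, 0, 0], "dr": [0, 0, 0], "jaw": 0}

```text
clock: 2.82
tcp_pos: [0.5186, -0.2475, 0.2141]
orientation: [-0.855, -3.02, -0.005]
contact_force: [1.2, 0.3, 0.1]
grip_width: 0.0853
```

```bash
python3 - <<'E'
from h import *
plan((.4815,-.2345,.2),np.radians(58))
c=viewer.calibration("wrist");np.savez("pics/w2.npz",**c)
im=viewer.grab_frame("wrist")[:,:,::-1].copy(); cv2.imwrite("pics/w2.png",im)
for s,ce,m in blobs(im,(45,100,50),(75,255,255),50):
    print(s,ce); b=cv2.boxPoints(cv2.minAreaRect(np.argwhere(m)[:,::-1].astype(np.float32)));print(b.round(1).tolist());W=plane(c,b,.074);print(W.round(4),W.mean(0).round(4))
E
```

```text
clock 2.825 tcp [ 0.5186 -0.2475  0.2141] yaw_y 58.38 j [-0.04  0.35  0.48  1.84 -0.19  0.99  1.54]
F [1.24 0.35 0.12] w 0.0853
shift tool mm [38.3 -8.4 14.2] rot deg [ 0.12 -0.23  0.38]
[ 0 10 10 13 96] [ 3.97916667 16.14583333]
[[-0.0, 10.0], [9.0, 10.0], [9.0, 22.0], [0.0, 22.0]]
[[ 0.248  -0.3615  0.074 ]
 [ 0.2527 -0.3548  0.074 ]
 [ 0.2596 -0.3612  0.074 ]
 [ 0.2549 -0.3681  0.074 ]] [ 0.2538 -0.3614  0.074 ]
[  0  63  24  12 213] [10.70892019 68.82629108]
[[-1.7000000476837158, 71.30000305175781], [0.20000000298023224, 61.79999923706055], [24.5, 66.69999694824219], [22.600000381469727, 76.0999984741211]]
[[ 0.283  -0.3975  0.074 ]
 [ 0.2783 -0.3905  0.074 ]
 [ 0.294  -0.3743  0.074 ]
 [ 0.2987 -0.3812  0.074 ]] [ 0.2885 -0.3859  0.074 ]
[265 133  15  65 831] [271.90974729 165.05415162]
[[265.0, 197.0], [265.0, 133.0], [279.0, 133.0], [279.0, 197.0]]
[[ 0.505  -0.2573  0.074 ]
 [ 0.4549 -0.2254  0.074 ]
 [ 0.4615 -0.2147  0.074 ]
 [ 0.512  -0.2458  0.074 ]] [ 0.4834 -0.2358  0.074 ]
```

View pics/w2.png

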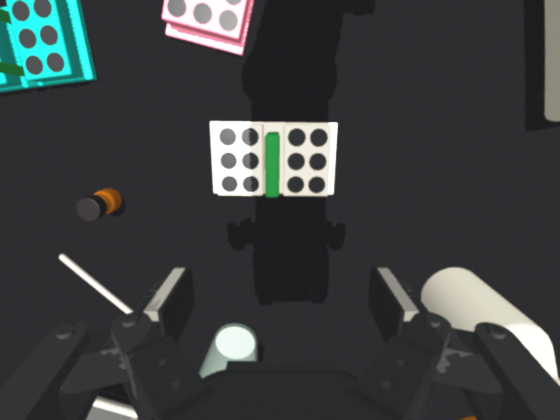

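Request:
drive_tool:
  commands:
    - {"linear": [0.018, -0.004, 0.04], "dr": [0.1, -0.2, 0.4], "jaw": 0}
    - {"linear": [0.018, -0.004, 0.04], "dr": [0, 0, 0], "jaw": 0}
    - {"linear": [0, 0, 0.03], "dr": [0, 0, 0], "jaw": 0}
    - {"linear": [0, 0, 0], "dr": [0, 0, 0], "jaw": 0}

```text
clock: 3.38
tcp_pos: [0.4897, -0.2303, 0.1073]
orientation: [0.836, 3.017, 0.006]
contact_force: [-0.5, -0.6, -0.9]
grip_width: 0.0855
```

```bash
python3 - <<'E'
from h import *
plan((.483,-.2355,.044),np.radians(57.8))
E
```

```text
clock 3.375 tcp [ 0.4897 -0.2303  0.1073] yaw_y 59.02 j [-0.    0.44  0.42  2.01 -0.27  0.73  1.61]
F [-0.47 -0.57 -0.88] w 0.0855
shift tool mm [ 3.7 -8.3 63.2] rot deg [0.38 0.52 1.22]
```

Request:
drive_tool:
  commands:
    - {"linear": [0.004, -0.008, 0.02], "dr": [0.4, 0.5, 1.2], "jaw": 0}
    - {"linear": [0, 0, 0.02], "dr": [0, 0, 0], "jaw": 0}
    - {"linear": [0, 0, 0.012], "dr": [0, 0, 0], "jaw": 0}
    - {"linear": [0, 0, 0], "dr": [0, 0, 0], "jaw": 0}

```text
clock: 3.88
tcp_pos: [0.4862, -0.236, 0.0571]
orientation: [0.866, 3.013, -0.001]
contact_force: [-0.0, -1.0, 0.5]
grip_width: 0.0858
```

```bash
python3 - <<'E'
from h import *
plan((.483,-.2355,.044),np.radians(57.8))
E
```

```text
clock 3.875 tcp [ 0.4862 -0.236   0.0571] yaw_y 57.94 j [ 0.04  0.52  0.38  2.04 -0.32  0.63  1.64]
F [-0.03 -1.03  0.54] w 0.0858
shift tool mm [ 3.1 -1.3 13.1] rot deg [0.1  0.4  0.14]
```

Request:
drive_tool:
  commands:
    - {"linear": [0.003, -0.001, 0.012], "dr": [0, 0.4, 0], "jaw": 0}
    - {"linear": [0, 0, 0], "dr": [0, 0, 0], "jaw": 0}

```text
clock: 4.12
tcp_pos: [0.4836, -0.2356, 0.0452]
orientation: [0.867, 3.018, 0.003]
contact_force: [0.1, 0.3, 0.3]
grip_width: 0.0851
```

```bash
python3 - <<'E'
from h import *
plan((.483,-.2355,.044),np.radians(57.8))
im=viewer.grab_frame("wrist")[:,:,::-1].copy(); cv2.imwrite("pics/w3.png",im)
E
```

```text
clock 4.125 tcp [ 0.4836 -0.2356  0.0452] yaw_y 57.94 j [ 0.05  0.54  0.37  2.04 -0.33  0.61  1.65]
F [0.06 0.31 0.33] w 0.0851
shift tool mm [ 0.6 -0.3  1.2] rot deg [0.12 0.05 0.14]
```

View pics/w3.png

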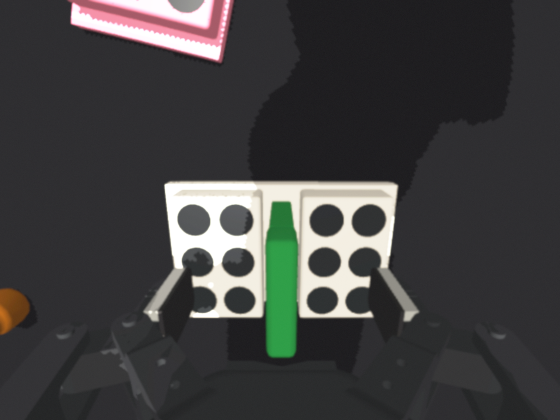

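Request:
drive_tool:
  commands:
    - {"linear": [0, 0, 0], "dr": [0, 0, 0], "jaw": 1}
    - {"linear": [0, 0, 0], "dr": [0, 0, 0], "jaw": 1}
    - {"linear": [0, 0, 0], "dr": [0, 0, 0], "jaw": 1}
    - {"linear": [0, 0, 0], "dr": [0, 0, 0], "jaw": 1}
    - {"linear": [0, 0, 0], "dr": [0, 0, 0], "jaw": 1}
    - {"linear": [0, 0, 0], "dr": [0, 0, 0], "jaw": 1}
  force: 90

```text
clock: 4.92
tcp_pos: [0.485, -0.2362, 0.0469]
orientation: [0.866, 3.015, 0.002]
contact_force: [0.1, -0.7, 0.3]
grip_width: 0.0124
```

Request:
drive_tool:
  commands:
    - {"linear": [0, 0, -0.02], "dr": [0, 0, 0], "jaw": 1}
    - {"linear": [0, 0, -0.04], "dr": [0, 0, 0], "jaw": 1}
    - {"linear": [0, 0, -0.05], "dr": [0, 0, 0], "jaw": 1}
    - {"linear": [0, 0, -0.05], "dr": [0, 0, 0], "jaw": 1}
    - {"linear": [0, 0, -0.05], "dr": [0, 0, 0], "jaw": 1}
    - {"linear": [0, 0, -0.03], "dr": [0, 0, 0], "jaw": 1}

```text
clock: 5.68
tcp_pos: [0.4806, -0.2344, 0.289]
orientation: [-0.865, -3.012, -0.002]
contact_force: [-0.3, -0.1, -2.5]
grip_width: 0.0127
```

```bash
python3 - <<'E'
from h import *
plan((.531,.168,.27),np.radians(70.5))
im=viewer.grab_frame("wrist")[:,:,::-1].copy(); cv2.imwrite("pics/w4.png",im)
E
```

```text
clock 5.675 tcp [ 0.4806 -0.2344  0.289 ] yaw_y 57.95 j [-0.1   0.21  0.52  1.84 -0.11  1.13  1.47]
F [-0.27 -0.13 -2.52] w 0.0127
shift tool mm [170.7 367.8  20.1] rot deg [ 1.000e-02 -4.400e-01 -1.255e+01]
```

View pics/w4.png

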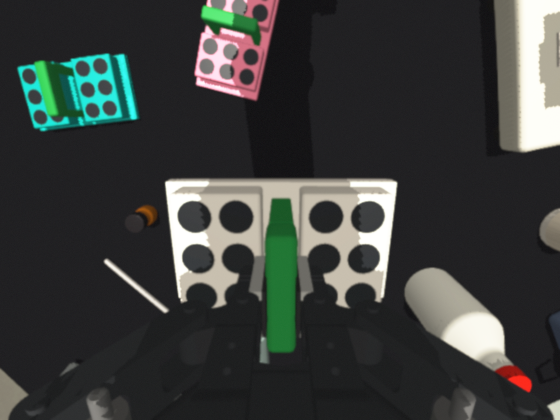

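Request:
drive_tool:
  commands:
    - {"linear": [0.012, 0.026, 0], "dr": [0, 0, 0], "jaw": 1}
    - {"linear": [0.024, 0.052, 0], "dr": [0, 0, 0], "jaw": 1}
    - {"linear": [0.024, 0.052, 0], "dr": [0, 0, 0], "jaw": 1}
    - {"linear": [0.024, 0.052, 0], "dr": [0, 0, 0], "jaw": 1}
    - {"linear": [0.024, 0.052, 0], "dr": [0, 0, 0], "jaw": 1}
    - {"linear": [0.024, 0.052, 0], "dr": [0, 0, 0], "jaw": 1}
    - {"linear": [0.024, 0.052, 0], "dr": [0, 0, 0], "jaw": 1}
    - {"linear": [0.01, 0.022, 0], "dr": [0, 0, 0], "jaw": 1}

```text
clock: 6.72
tcp_pos: [0.5313, 0.1667, 0.2864]
orientation: [-0.876, -3.009, 0.003]
contact_force: [0.2, -0.0, -3.4]
grip_width: 0.0122
```

Request:
drive_tool:
  commands:
    - {"linear": [0, 0, 0], "dr": [0, 0, -6.5], "jaw": 1}
    - {"linear": [0, 0, 0], "dr": [0, 0, -6], "jaw": 1}
    - {"linear": [0, 0, 0], "dr": [0, 0, 0], "jaw": 1}

```text
clock: 7.1
tcp_pos: [0.5291, 0.1701, 0.282]
orientation: [-0.524, -3.084, 0.006]
contact_force: [0.4, -0.8, -1.7]
grip_width: 0.0122
```

```bash
python3 - <<'E'
from h import *
np.set_printoptions(precision=4,suppress=True)
plan((.531,.168,.22),np.radians(70.5))
c=viewer.calibration("wrist");np.savez("pics/w5.npz",**c);o,R,p=st()
im=viewer.grab_frame("wrist")[:,:,::-1].copy(); cv2.imwrite("pics/w5.png",im)
O,d=ray(c,[(166,180),(396,180)]);O=R.T@(O-p);d=d@R
print(O+d*((.037-O[2])/d[:,2])[:,None])
E
```

```text
clock 7.1 tcp [0.5291 0.1701 0.282 ] yaw_y 70.7 j [-0.6   0.24  0.22  1.79 -0.06  1.13  0.87]
F [ 0.39 -0.79 -1.74] w 0.0122
shift tool mm [-3.3 -1.  62. ] rot deg [-0.34 -0.72  0.2 ]
[[ 0.0423 -0.0693  0.037 ]
 [ 0.0424  0.0686  0.037 ]]
```

View pics/w5.png

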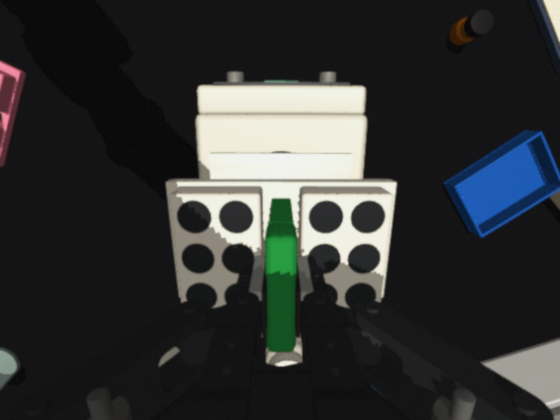

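Request:
drive_tool:
  commands:
    - {"linear": [-0.006, -0.001, 0.03], "dr": [-0.3, -0.7, 0.2], "jaw": 1}
    - {"linear": [0, 0, 0.03], "dr": [0, 0, 0], "jaw": 1}
    - {"linear": [0, 0, 0.01], "dr": [0, 0, 0], "jaw": 1}
    - {"linear": [0, 0, 0], "dr": [0, 0, 0], "jaw": 1}

```text
clock: 7.65
tcp_pos: [0.5343, 0.1658, 0.2101]
orientation: [0.548, 3.093, -0.001]
contact_force: [0.3, -0.3, -2.5]
grip_width: 0.0123
```

```bash
python3 - <<'E'
from h import *
np.set_printoptions(precision=4,suppress=True)
plan((.5333,.1668,.195),np.radians(70.5))
c=viewer.calibration("wrist");np.savez("pics/w6.npz",**c)
im=viewer.grab_frame("wrist")[:,:,::-1].copy(); cv2.imwrite("pics/w6.png",im)
im=viewer.grab_frame("scene")[:,:,::-1].copy(); cv2.imwrite("pics/s6.png",im);crop(im,250,120,130,110,6,"pics/s6c.png")
im=viewer.grab_frame("top")[:,:,::-1].copy(); cv2.imwrite("pics/t6.png",im);crop(im,140,150,120,125,4,"pics/t6c.png")
E
```

```text
clock 7.65 tcp [0.5343 0.1658 0.2101] yaw_y 69.9 j [-0.59  0.31  0.22  1.87 -0.08  0.97  0.88]
F [ 0.27 -0.31 -2.48] w 0.0123
shift tool mm [ 1.3  0.6 15.1] rot deg [-0.04  0.02 -0.6 ]
```

View pics/w6.png

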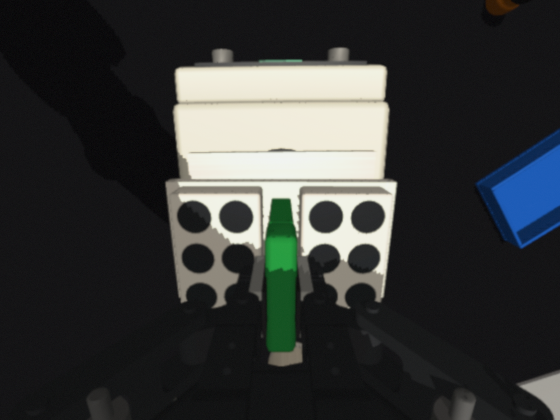

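View pics/s6c.png

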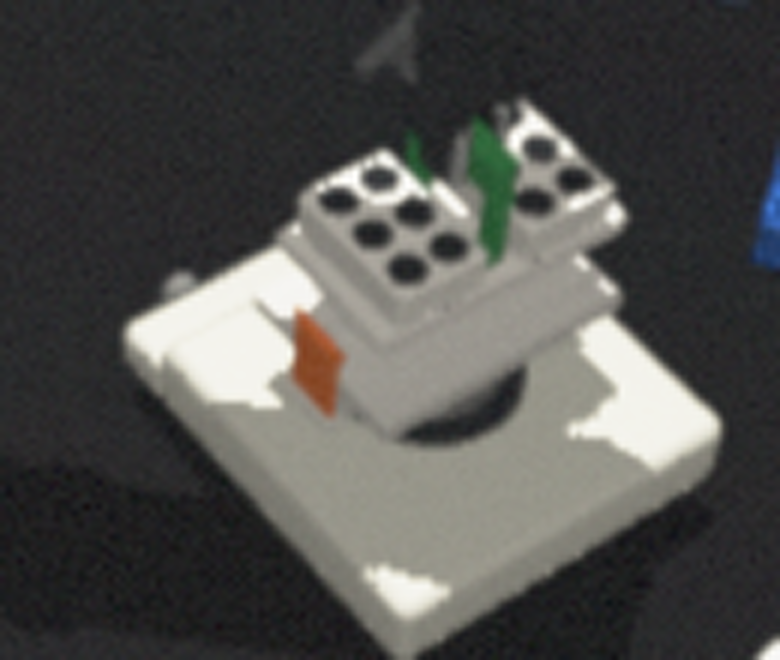

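View pics/t6c.png

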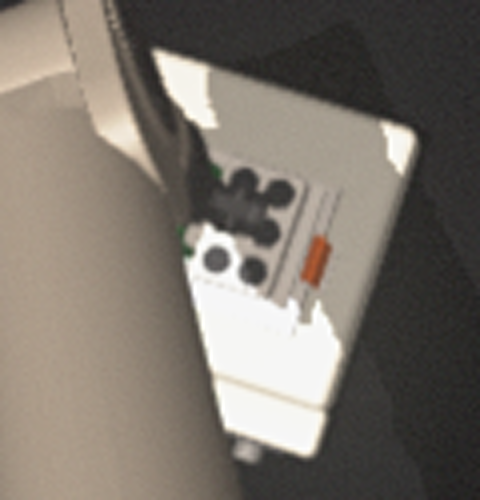

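Request:
drive_tool:
  commands:
    - {"linear": [0.001, 0.001, 0.008], "dr": [0, 0, -0.6], "jaw": 1}
    - {"linear": [0, 0, 0.005], "dr": [0, 0, 0], "jaw": 1}
    - {"linear": [0, 0, 0], "dr": [0, 0, 0], "jaw": 1}

```text
clock: 8.18
tcp_pos: [0.5354, 0.1682, 0.1992]
orientation: [0.529, 3.092, 0.005]
contact_force: [-0.3, -0.2, -1.5]
grip_width: 0.0126
```

```bash
python3 - <<'E'
from h import *
plan((.5333,.1668,.185),np.radians(70.5))
E
```

```text
clock 8.175 tcp [0.5354 0.1682 0.1992] yaw_y 70.59 j [-0.59  0.32  0.21  1.88 -0.08  0.94  0.89]
F [-0.27 -0.22 -1.46] w 0.0126
shift tool mm [ 1.6 -2.1 14.2] rot deg [0.21 0.25 0.08]
```

Request:
drive_tool:
  commands:
    - {"linear": [0.002, -0.002, 0.004], "dr": [0.2, 0.2, 0], "jaw": 1}
    - {"linear": [0, 0, 0.003], "dr": [0, 0, 0], "jaw": 1}

```text
clock: 8.43
tcp_pos: [0.5329, 0.167, 0.192]
orientation: [0.53, 3.096, 0.0]
contact_force: [0.2, -0.7, -2.5]
grip_width: 0.0127
```

```bash
python3 - <<'E'
from h import *
plan((.5333,.1668,.185),np.radians(70.5))
viewer.grab_frame("top")
plan((.5333,.1668,.185),np.radians(70.5))
im=viewer.grab_frame("wrist")[:,:,::-1].copy(); cv2.imwrite("pics/w7.png",im);crop(im,150,40,270,170,3,"pics/w7c.png")
plan((.5333,.1668,.185),np.radians(70.5))
E
```

```text
clock 8.425 tcp [0.5329 0.167  0.192 ] yaw_y 70.58 j [-0.58  0.33  0.21  1.89 -0.08  0.93  0.9 ]
F [ 0.16 -0.68 -2.5 ] w 0.0127
shift tool mm [-0.4 -0.   7. ] rot deg [0.02 0.05 0.08]
clock 8.475 tcp [0.5328 0.167  0.1917] yaw_y 70.59 j [-0.58  0.33  0.21  1.89 -0.08  0.93  0.9 ]
F [-0.33  0.19 -3.33] w 0.0124
shift tool mm [-0.5 -0.   6.7] rot deg [0.01 0.04 0.09]
clock 8.525 tcp [0.5329 0.167  0.1919] yaw_y 70.58 j [-0.58  0.33  0.21  1.89 -0.08  0.93  0.9 ]
F [ 0.11 -0.33 -2.44] w 0.0126
shift tool mm [-0.5 -0.1  6.9] rot deg [0.01 0.04 0.08]
```

View pics/w7c.png

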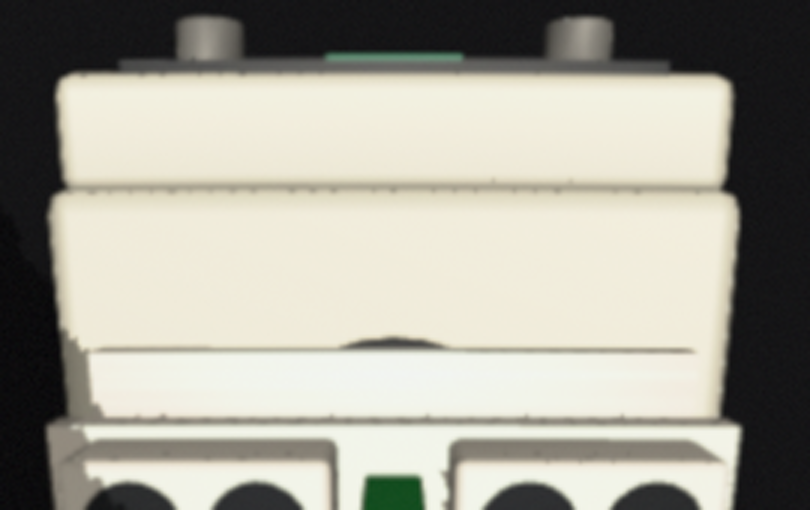

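```bash
python3 - <<'E'
from h import *
np.set_printoptions(precision=4,suppress=True)
c=viewer.calibration("wrist")
for z in (.11,.115,.12,.125):
    P=plane(c,[(179.7,156.5),(381.4,156.5)],z);H=plane(c,[(165.3,180),(396.3,180)],z+.035);print(z,np.linalg.norm(P[1]-P[0]),P.mean(0),"rackflange top at z",z+.035,np.linalg.norm(H[1]-H[0]),H.mean(0))
E
```

```text
0.11 0.14784228358652068 [0.4844 0.1834 0.11  ] rackflange top at z 0.14500000000000002 0.1462042577975553 [0.4946 0.18   0.145 ]
0.115 0.14453234198861148 [0.4839 0.1836 0.115 ] rackflange top at z 0.15000000000000002 0.14232267358408177 [0.4937 0.1803 0.15  ]
0.12 0.14122240039070236 [0.4834 0.1838 0.12  ] rackflange top at z 0.155 0.1384410893706083 [0.4928 0.1806 0.155 ]
0.125 0.1379124587927932 [0.4828 0.184  0.125 ] rackflange top at z 0.16 0.1345595051571348 [0.4919 0.181  0.16  ]
```

Request:
drive_tool:
  commands:
    - {"linear": [0, 0, 0.003], "dr": [0, 0, 0], "jaw": 1}
    - {"linear": [0, 0, 0.002], "dr": [0, 0, 0], "jaw": 1}

```text
clock: 8.78
tcp_pos: [0.5332, 0.1671, 0.1869]
orientation: [0.53, 3.095, 0.001]
contact_force: [-0.8, -0.0, 0.9]
grip_width: 0.0126
```

Request:
drive_tool:
  commands:
    - {"linear": [0, 0, 0.002], "dr": [0, 0, 0], "jaw": 1}
    - {"linear": [0, 0, 0.002], "dr": [0, 0, 0], "jaw": 1}

```text
clock: 9.02
tcp_pos: [0.5335, 0.1674, 0.1833]
orientation: [0.529, 3.095, 0.002]
contact_force: [-0.3, -0.8, 1.4]
grip_width: 0.0124
```

Request:
drive_tool:
  commands:
    - {"linear": [0, 0, 0.002], "dr": [0, 0, 0], "jaw": 1}
    - {"linear": [0, 0, 0.002], "dr": [0, 0, 0], "jaw": 1}

```text
clock: 9.28
tcp_pos: [0.5336, 0.1674, 0.1793]
orientation: [0.529, 3.095, 0.002]
contact_force: [-0.7, -0.3, 1.4]
grip_width: 0.0129
```

Request:
drive_tool:
  commands:
    - {"linear": [0, 0, 0.002], "dr": [0, 0, 0], "jaw": 1}
    - {"linear": [0, 0, 0.002], "dr": [0, 0, 0], "jaw": 1}

```text
clock: 9.52
tcp_pos: [0.5336, 0.1674, 0.175]
orientation: [0.53, 3.095, 0.002]
contact_force: [-1.2, -0.3, 1.7]
grip_width: 0.0123
```

Request:
drive_tool:
  commands:
    - {"linear": [0, 0, 0.002], "dr": [0, 0, 0], "jaw": 1}
    - {"linear": [0, 0, 0.002], "dr": [0, 0, 0], "jaw": 1}

```text
clock: 9.78
tcp_pos: [0.5336, 0.1674, 0.1707]
orientation: [0.529, 3.095, 0.002]
contact_force: [-1.6, 0.3, 1.8]
grip_width: 0.0124
```

Request:
drive_tool:
  commands:
    - {"linear": [0, 0, 0.002], "dr": [0, 0, 0], "jaw": 1}
    - {"linear": [0, 0, 0.001], "dr": [0, 0, 0], "jaw": 1}

```text
clock: 10.02
tcp_pos: [0.5336, 0.1674, 0.1674]
orientation: [0.529, 3.095, 0.002]
contact_force: [-1.2, -0.8, 0.8]
grip_width: 0.0122
```

Request:
drive_tool:
  commands:
    - {"linear": [0, 0, 0.002], "dr": [0, 0, 0], "jaw": 1}
    - {"linear": [0, 0, 0.002], "dr": [0, 0, 0], "jaw": 1}

```text
clock: 10.28
tcp_pos: [0.5336, 0.1674, 0.1632]
orientation: [0.529, 3.095, 0.002]
contact_force: [-0.6, -0.4, 2.4]
grip_width: 0.0128
```

Request:
drive_tool:
  commands:
    - {"linear": [0, 0, 0.002], "dr": [0, 0, 0], "jaw": 1}
    - {"linear": [0, 0, 0.001], "dr": [0, 0, 0], "jaw": 1}

```text
clock: 10.52
tcp_pos: [0.5345, 0.1676, 0.161]
orientation: [0.53, 3.093, 0.004]
contact_force: [-2.0, -1.2, 6.0]
grip_width: 0.0124
```

Request:
drive_tool:
  commands:
    - {"linear": [0, 0, 0.002], "dr": [0, 0, 0], "jaw": 1}
    - {"linear": [0, 0, 0.001], "dr": [0, 0, 0], "jaw": 1}

```text
clock: 10.78
tcp_pos: [0.5353, 0.1678, 0.1593]
orientation: [0.53, 3.091, 0.006]
contact_force: [-2.2, -0.5, 5.6]
grip_width: 0.0123
```

```bash
python3 - <<'E'
from h import *
plan((.5333,.1670,.1435),np.radians(70.5))
E
```

```text
clock 10.775 tcp [0.5353 0.1678 0.1593] yaw_y 70.55 j [-0.58  0.37  0.2   1.92 -0.1   0.86  0.91]
F [-2.18 -0.53  5.64] w 0.0123
shift tool mm [ 1.7 -1.5 15.8] rot deg [0.25 0.25 0.05]
```

Request:
drive_tool:
  commands:
    - {"linear": [0.001, -0.001, 0.002], "dr": [0.2, 0.2, 0], "jaw": 1}
    - {"linear": [0.001, 0, 0.002], "dr": [0.1, 0.1, 0], "jaw": 1}

```text
clock: 11.02
tcp_pos: [0.5342, 0.1672, 0.1557]
orientation: [0.531, 3.095, -0.0]
contact_force: [1.1, 0.3, -0.5]
grip_width: 0.0122
```

Request:
drive_tool:
  commands:
    - {"linear": [0.001, 0, 0.003], "dr": [0.1, 0.1, 0], "jaw": 1}
    - {"linear": [0, 0, 0.003], "dr": [0, 0, 0], "jaw": 1}

```text
clock: 11.28
tcp_pos: [0.5331, 0.1676, 0.149]
orientation: [-0.531, -3.095, 0.003]
contact_force: [0.6, 0.0, -2.6]
grip_width: 0.0122
```

```bash
python3 - <<'E'
from h import *
plan((.5333,.1670,.1435),np.radians(70.5))
c=viewer.calibration("wrist");np.savez("pics/w8.npz",**c)
im=viewer.grab_frame("wrist")[:,:,::-1].copy(); cv2.imwrite("pics/w8.png",im);crop(im,150,40,270,170,3,"pics/w8c.png")
im=viewer.grab_frame("scene")[:,:,::-1].copy(); cv2.imwrite("pics/s8.png",im);crop(im,250,120,130,110,6,"pics/s8c.png")
plan((.5333,.1670,.1435),np.radians(70.5))
E
```

```text
clock 11.275 tcp [0.5331 0.1676 0.149 ] yaw_y 70.53 j [-0.58  0.39  0.2   1.92 -0.1   0.84  0.91]
F [ 0.6   0.   -2.59] w 0.0122
shift tool mm [-0.4 -0.5  5.5] rot deg [-0.11 -0.04  0.03]
clock 11.375 tcp [0.5326 0.1677 0.1484] yaw_y 70.54 j [-0.58  0.39  0.2   1.93 -0.1   0.84  0.91]
F [ 1.26  0.21 -4.93] w 0.0126
shift tool mm [-0.9 -0.4  4.9] rot deg [-0.14 -0.09  0.04]
```

View pics/w8c.png

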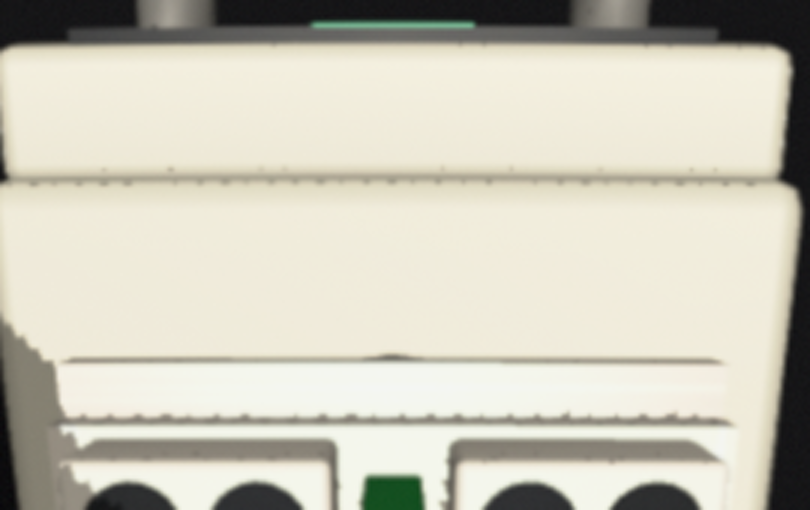

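View pics/s8c.png

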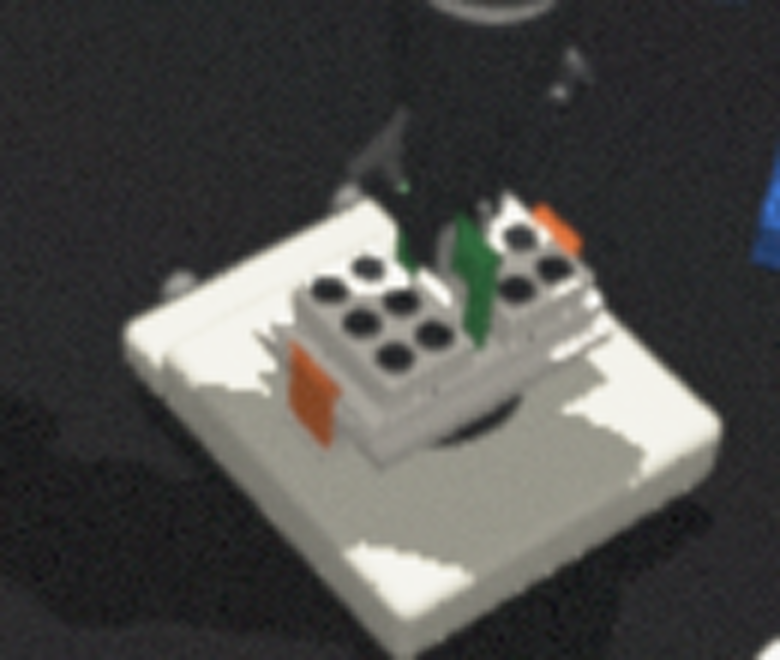

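```bash
python3 - <<'E'
from h import *
np.set_printoptions(precision=4,suppress=True)
c=dict(np.load("pics/w8.npz"))
im=cv2.imread("pics/w8.png");crop(im,160,145,110,50,7,"pics/w8d.png");crop(im,310,145,110,50,7,"pics/w8e.png")
for z in (.09,.095,.1,.105,.11):
    P=plane(c,[(171-.3,159.5),(391.5,159.5)],z);print(z,np.linalg.norm(P[1]-P[0]),P.mean(0))
E
```

```text
0.09 0.14581916482301316 [0.484  0.1844 0.09  ]
0.095 0.14218307200282854 [0.4834 0.1846 0.095 ]
0.1 0.13854697918264386 [0.4828 0.1848 0.1   ]
0.105 0.13491088636245926 [0.4823 0.185  0.105 ]
0.11 0.13127479354227461 [0.4817 0.1852 0.11  ]
```

View pics/w8d.png

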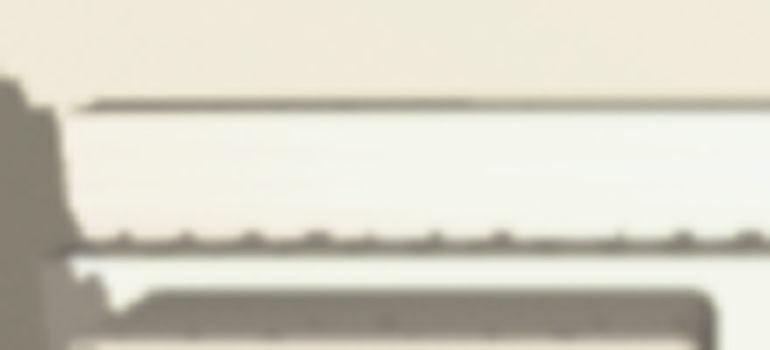

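View pics/w8e.png

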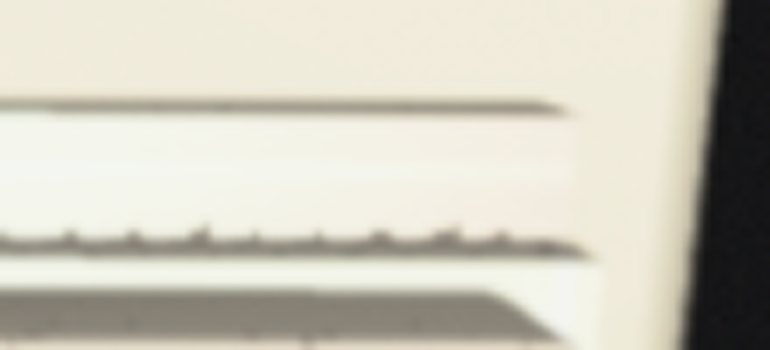

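Request:
drive_tool:
  commands:
    - {"linear": [0, 0, 0.002], "dr": [0, 0, 0], "jaw": 1}
    - {"linear": [0, 0, 0.001], "dr": [0, 0, 0], "jaw": 1}

```text
clock: 11.62
tcp_pos: [0.5322, 0.1678, 0.1465]
orientation: [-0.53, -3.093, 0.003]
contact_force: [-4.4, -1.5, 13.6]
grip_width: 0.0125
```

Request:
drive_tool:
  commands:
    - {"linear": [0, 0, 0.002], "dr": [0, 0, 0], "jaw": 1}

```text
clock: 11.75
tcp_pos: [0.5322, 0.1678, 0.1465]
orientation: [-0.53, -3.093, 0.002]
contact_force: [-9.4, -1.7, 22.5]
grip_width: 0.0125
```

Request:
drive_tool:
  commands:
    - {"linear": [0, 0, 0.002], "dr": [0, 0, 0], "jaw": 1}

```text
clock: 11.88
tcp_pos: [0.5322, 0.1678, 0.1465]
orientation: [-0.531, -3.093, 0.001]
contact_force: [-7.9, -2.4, 18.4]
grip_width: 0.0124
```

```bash
python3 - <<'E'
from h import *
plan((.5333,.1670,.1435),np.radians(70.5))
c=viewer.calibration("wrist");np.savez("pics/w9.npz",**c)
im=viewer.grab_frame("wrist")[:,:,::-1].copy(); cv2.imwrite("pics/w9.png",im);crop(im,150,40,270,170,3,"pics/w9c.png")
im=viewer.grab_frame("scene")[:,:,::-1].copy(); cv2.imwrite("pics/s9.png",im);crop(im,285,150,80,60,9,"pics/s9c.png")
plan((.5333,.1670,.1435),np.radians(70.5))
E
```

```text
clock 11.875 tcp [0.5322 0.1678 0.1465] yaw_y 70.53 j [-0.57  0.39  0.2   1.93 -0.1   0.84  0.91]
F [-7.94 -2.4  18.38] w 0.0124
shift tool mm [-1.3 -0.4  3. ] rot deg [-0.07 -0.18  0.03]
clock 11.975 tcp [0.5323 0.1678 0.1465] yaw_y 70.53 j [-0.57  0.39  0.2   1.93 -0.1   0.84  0.91]
F [-7.4  -2.54 16.89] w 0.0125
shift tool mm [-1.3 -0.4  3. ] rot deg [-0.07 -0.18  0.03]
```

View pics/w9c.png

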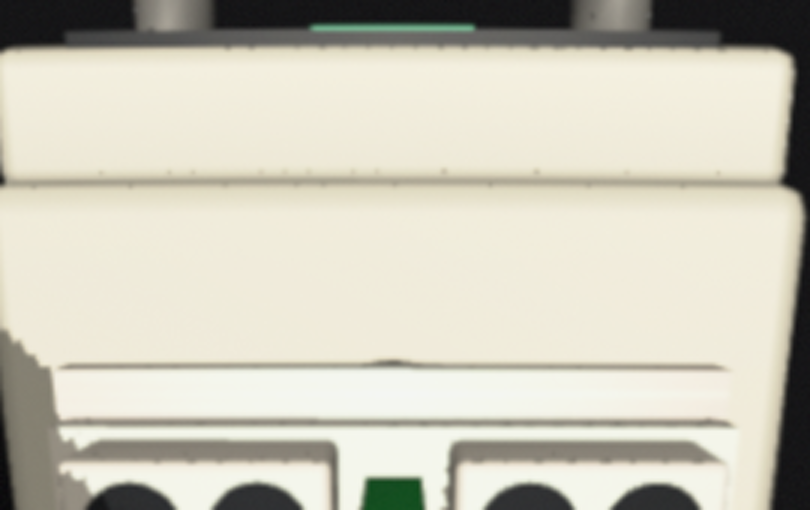

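View pics/s9c.png

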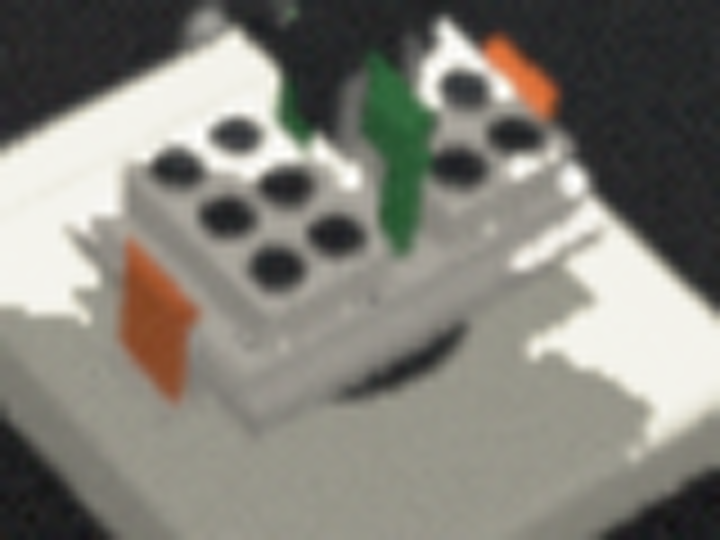

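```bash
python3 - <<'E'
from h import *
np.set_printoptions(precision=2,suppress=True)
c=dict(np.load("pics/w9.npz"));o,R,p=st()
for off in (.047,.049):
  for h in (0,.003,.006,.01):
    X=[p+R@np.array([.0523,s*.071,off+h]) for s in(-1,1)]
    print(off,h,proj(c,X).ravel(), "flange", proj(c,[p+R@np.array([.0423,s*.07,off-.01]) for s in(-1,1)]).ravel() if h==0 else "")
im=cv2.imread("pics/w9.png");crop(im,155,145,110,50,7,"pics/w9d.png")
print("measured ~",58/3+150,366/3+40,730/3+150,"flange",60/3+150,423/3+40,737/3+150)
E
```

```text
0.047 0 [167.48 161.08 395.76 161.28] flange [164.94 179.99 398.32 180.19]
0.047 0.003 [169.18 160.46 394.04 160.66] flange 
0.047 0.006 [170.82 159.86 392.38 160.06] flange 
0.047 0.01 [172.94 159.09 390.23 159.28] flange 
0.049 0 [168.62 160.67 394.61 160.87] flange [166.14 179.36 397.11 179.56]
0.049 0.003 [170.28 160.06 392.93 160.26] flange 
0.049 0.006 [171.89 159.48 391.29 159.67] flange 
0.049 0.01 [173.97 158.72 389.19 158.91] flange 
measured ~ 169.33333333333334 162.0 393.33333333333337 flange 170.0 181.0 395.66666666666663
```

View pics/w9d.png

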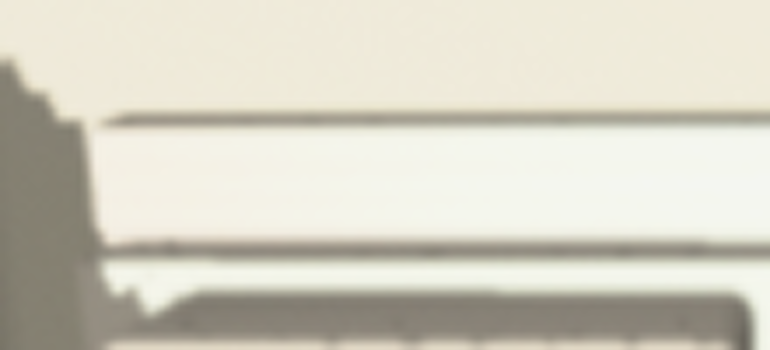

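Request:
drive_tool:
  commands:
    - {"linear": [0.0005, 0, 0.0022], "dr": [0, 0, 0], "jaw": 1}

```text
clock: 12.1
tcp_pos: [0.5322, 0.1678, 0.1465]
orientation: [-0.531, -3.094, -0.0]
contact_force: [-5.5, -2.3, 18.0]
grip_width: 0.0127
```

Request:
drive_tool:
  commands:
    - {"linear": [0.0005, 0, 0.0025], "dr": [0, 0, 0], "jaw": 1}

```text
clock: 12.22
tcp_pos: [0.5322, 0.1679, 0.1465]
orientation: [-0.532, -3.095, -0.002]
contact_force: [-8.7, -3.5, 21.8]
grip_width: 0.0123
```

Request:
drive_tool:
  commands:
    - {"linear": [0, 0, 0], "dr": [0, 0, 0], "jaw": 1}
    - {"linear": [0, 0, 0], "dr": [0, 0, 0], "jaw": 1}

```text
clock: 12.48
tcp_pos: [0.5321, 0.1678, 0.147]
orientation: [-0.532, -3.095, -0.002]
contact_force: [-0.2, -0.2, -2.8]
grip_width: 0.0125
```

Request:
drive_tool:
  commands:
    - {"linear": [0, 0, -0.0015], "dr": [0, 0, 0], "jaw": 1}

```text
clock: 12.6
tcp_pos: [0.5316, 0.1677, 0.1479]
orientation: [-0.532, -3.094, -0.001]
contact_force: [-0.2, -0.5, -2.6]
grip_width: 0.012
```

Request:
drive_tool:
  commands:
    - {"linear": [0, 0, -0.0015], "dr": [0, 0, 0], "jaw": 1}

```text
clock: 12.72
tcp_pos: [0.5315, 0.1676, 0.1489]
orientation: [-0.531, -3.094, -0.001]
contact_force: [1.5, 0.9, -4.6]
grip_width: 0.0128
```

Request:
drive_tool:
  commands:
    - {"linear": [0, 0, 0.0015], "dr": [0, 0, 0], "jaw": 1}
    - {"linear": [0, 0, 0.0015], "dr": [0, 0, 0], "jaw": 1}
    - {"linear": [0, 0, 0.0015], "dr": [0, 0, 0], "jaw": 1}

```text
clock: 13.1
tcp_pos: [0.5314, 0.1678, 0.1466]
orientation: [-0.531, -3.093, -0.001]
contact_force: [-8.2, -2.0, 17.4]
grip_width: 0.0128
```

Request:
drive_tool:
  commands:
    - {"linear": [0, 0, 0.001], "dr": [0, 0, 0], "jaw": 1}
    - {"linear": [0, 0, 0], "dr": [0, 0, 0], "jaw": 1}

```text
clock: 13.35
tcp_pos: [0.5315, 0.1677, 0.147]
orientation: [-0.532, -3.093, -0.002]
contact_force: [-0.2, -0.5, -2.2]
grip_width: 0.0127
```

Request:
drive_tool:
  commands:
    - {"linear": [0, 0, 0], "dr": [0, 0, 0], "jaw": 0}
    - {"linear": [0, 0, 0], "dr": [0, 0, 0], "jaw": 0}
    - {"linear": [0, 0, 0], "dr": [0, 0, 0], "jaw": 0}
    - {"linear": [0, 0, 0], "dr": [0, 0, 0], "jaw": 0}
    - {"linear": [0, 0, 0], "dr": [0, 0, 0], "jaw": 0}
    - {"linear": [0, 0, 0], "dr": [0, 0, 0], "jaw": 0}

```text
clock: 14.1
tcp_pos: [0.5319, 0.168, 0.1469]
orientation: [-0.532, -3.094, -0.003]
contact_force: [-0.7, 0.1, -0.2]
grip_width: 0.0853
```

Released; retreat upward and check.

Request:
drive_tool:
  commands:
    - {"linear": [0, 0, -0.03], "dr": [0, 0, 0], "jaw": 0}
    - {"linear": [0, 0, -0.05], "dr": [0, 0, 0], "jaw": 0}
    - {"linear": [-0.02, 0, -0.05], "dr": [0, 0, 0], "jaw": 0}
    - {"linear": [-0.03, 0, -0.02], "dr": [0, 0, 0], "jaw": 0}
    - {"linear": [0, 0, 0], "dr": [0, 0, 0], "jaw": 0}

```text
clock: 14.72
tcp_pos: [0.5798, 0.1506, 0.3008]
orientation: [-0.53, -3.093, -0.001]
contact_force: [0.2, 0.3, -1.2]
grip_width: 0.0857
```

```bash
python3 - <<'E'
from h import *
plan((.5333,.1670,.1435),np.radians(70.5))
c=viewer.calibration("wrist");np.savez("pics/w10.npz",**c)
im=viewer.grab_frame("wrist")[:,:,::-1].copy(); cv2.imwrite("pics/w10.png",im);crop(im,170,60,220,150,3.5,"pics/w10c.png")
im=viewer.grab_frame("scene")[:,:,::-1].copy(); cv2.imwrite("pics/s10.png",im);crop(im,285,150,80,60,9,"pics/s10c.png")
E
```

```text
clock 14.725 tcp [0.5798 0.1506 0.3008] yaw_y 70.56 j [-0.55  0.3   0.24  1.67 -0.08  1.18  0.95]
F [ 0.18  0.26 -1.15] w 0.0857
shift tool mm [ 48.7  -0.  157.5] rot deg [ 0.   -0.21  0.06]
```

View pics/w10c.png

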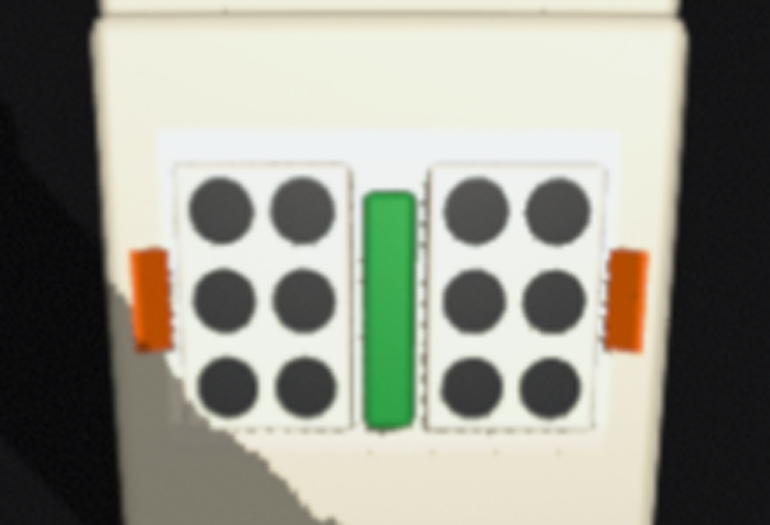

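View pics/s10c.png

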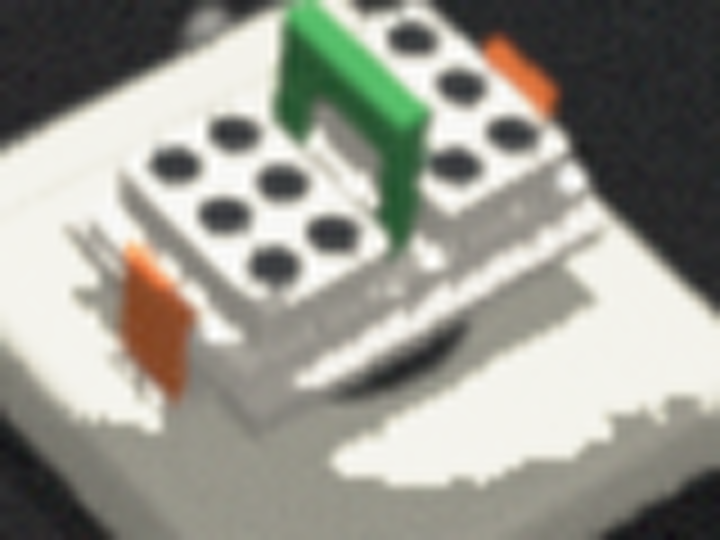

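View pics/s10.png

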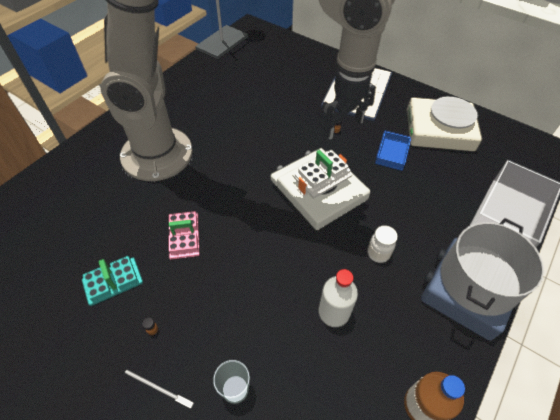

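```bash
python3 - <<'E'
from bench import job
print(job.hand_in())
E
```

```text
the job is handed in; nothing more can be done
None
```

I pressed the white rack down between the plate's two hooks, released it and handed the job in at about 15 s of robot time. No verdict was reported.

**Grasp and lift:** I took the rack by its green handle and carried it level to the shaker. It was centred over the plate to about 1 mm in the wrist picture, with its sides parallel to the plate's.

**Pressing down:** The hooks first touched at tool height (TCP) 0.187 m. The plate then sank about 25 mm to its stop. The hooks resisted with about 8 N, the force then dropped, and the rack met a hard wall at TCP 0.1465 m. The highest load I read on the plate was about 26 N. Readings came only at the end of each move, so a brief higher peak cannot be ruled out.

**Checks:**
- **Pull-up test:** before release, the rack had about 1.5 mm of free play and then resisted, which fits both barbs being over the flange.
- **Last pictures:** both barbs lie over the ends of the flange, the rack is centred between the hooks to within 1 mm, and it looks level. The gripper is clear and the bystanders still in view look unmoved.

**Disagreement:** The picture-based height of the rack above the plate was only good to about 3 mm. It read 1 to 3 mm from the edge widths and about 0 from the edge rows. That it lies flat therefore rests mainly on the hard stop and the pull-up test.

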